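# Shut the slide box and scan it into the inventory

## Robot

A 6-joint arm with a two-finger parallel gripper is mounted at the origin on the work surface. World frame = base frame: x ahead of the robot, y to its left, z up, the work surface at z = 0. Lengths are in mm, angles in rad, forces in N, time in s.
With the tool pointing down it reaches from about 350 to 975 mm from the base axis. Payload 7.1 kg.
Tool frame: the origin (TCP) lies at the centre of the arm's flange, where the gripper is bolted on; the fingertips stand 182 mm ahead of it and the grasp point (between the pads) lies 163 mm ahead of it; x points along the fingers, y is the direction in which the jaws open and shut, and the axes are right-handed (so a half turn about x gives the same grasp; the last joint's range is limited). The gripper opens to 88 mm and grips with 3 to 60 N. Pads are 20 mm wide; open, the fingers measure 115 mm over their backs; the gripper's body (75 mm by 178 mm) begins 61 mm behind the grasp point.
Start: joints at [-1.138, 0.423, 1.63, -0, 1.089, -0.019], TCP at [272.881, -562.265, 404.675] pointing down, gripper open.
Joint ranges: [-3, 3], [-0.9, 2.11], [0.09, 2.58], [-1.31, 4.45], [0.11, 2.69], [-2.54, 2.54]. Speed limits (rad/s): [2.39, 2.39, 3.01, 3.14, 3.14, 3.14].

## Interface

Orientations are given as a rotation vector (axis times angle).
In Python, from workcell import readout, viewer, workorder, models gives the robot as it stands. The module is installed in compiled form; this text tells all that it offers.
- The arm moves only by the tool apply_moves, never from a script. Its argument "commands" is a list that holds one entry, the list of rows, each a list of 4 numbers: the shift along the world's x, y, z in m, then the turn about the world's z in rad. A call has 1 to 8 rows; each row is the pose to reach, as a shift and turn from the pose commanded when the call began; what a row does not reach only later rows make up. A row lasts 1/8 s, in which the tool goes at most 62.5 mm and 10.7 degrees, less where a joint would pass 70% of its speed; a pose out of reach is approached as far as the arm can. A call with a gripper value outside its range is refused whole. "gripper" is the finger opening in m, from 0 to 0.0878, set as the call begins (left out, the last holds). The fingers move at their own pace and stop on an object; the grip force is fixed at half the most. Time passes only in rows, so rows that repeat a pose let the fingers close. It gives the time, the measured TCP pose, the force and the opening at its end, in the units of the state.
- readout.get_obs(): the state, without advancing time (a new reading comes with each control period).
- viewer.get_image(name): name is "scene" or "top" or "wrist"; returns a dict with "color" (384x512x3 uint8, red, green, blue), "vertical_fov" (degrees; the focal length in pixels is half the picture's height over the tangent of half this angle, whatever the lens; pixels are square), "cx", "cy" (the principal point, pixels), "rvec" (rotation vector, rad) and "tvec" (3), from world to camera coordinates, as OpenCV has them. Camera axes: x right, y down, z forward; pixel columns grow to the right and rows downward; lengths in mm; the calibration is good to about 2 mm. A picture is of the moment at which its call begins. There is no depth.
- workorder.close_job(): hands the job in, once; it reports no verdict.
Trained networks look in the newest picture that a camera, given by its name, has taken for a name from the list of things; names that differ only in an ending like _2 or _b are one class to them, and where a whole thing is asked for, a point or a joint stands for the part that bears it (a point fixed in the world has none). Each returns a list of dicts, best first, with "conf" (0 to 1); they miss things now and then, are a little off and sometimes report something else, mostly with a low value. They report only what shows in the picture. A call takes as long as a camera call. They do not tell look-alikes from the thing itself.
- models.search_frame(camera, label): "position" ([x, y, z] in mm, in world coordinates, good to about 4 mm: the middle of the surface that is visible of it).
- models.place_of(camera, label): "position" ([x, y, z] in mm, in world coordinates, good to about 4 mm: a listed point, or the origin of a listed thing).
The state is a dict: "t": time; "qpos": joint angles; "qvel": joint speeds; "joint_torque": joint torques, N m; "ee_pos": TCP position; "orientation": TCP orientation; "ft_force": force on the tool from outside, world axes, zero at the start; "moment": the same for the moment, N m; "width": finger opening in mm.
Only numpy, scipy, OpenCV 4.12 (cv2) and the standard library are available. Lean on these libraries where they do the work, as an engineer would, in place of code of your own. Each camera call takes 0.05 s, during which the arm holds its last target.

## Task

Log the open slide box: gently swing its lid fully shut, then take the hand scanner out of its holster, aim it squarely down at the middle of the barcode label on the lid from about 10 cm away, with the window's long side along the length of the label, and hold it still there for at least a second. Do not touch the slide box with the scanner or push the other things on the bench about; finally put the scanner back in its holster, nose down and fully home, and let go.

Things in the scene. Friction and masses are not known exactly. Their poses are not given: they have to be found in the camera images.
- slide_box: Grey slide box, fixed to the bench, 97 mm deep (x) by 210 mm long (y), base 24 mm high, holding a row of glass slides. Origin: centre of its underside; z up. The lid is hinged along the long side at +x (away from the robot, give or take the yaw): the hinge line is at x = +48.5 mm, z = 24 mm, along y.
- slide_lid (a joint): Lid angle about its hinge, rad: 0 = fully shut (top flat, 38 mm above the bench), 1.57 upright, at most 1.95 leaning back; starts at 1.3 to 1.9. Stiff hinge: the lid stays where it is left; 1 to 2 N at its free edge moves it. Shut: below 0.05. Faster than 3.5 rad/s is slamming. Lid: shell 97 x 210 mm, 14 mm thick.
- label (a point): Centre of the barcode label on the outer face of the lid: white paper, 80 x 40 mm, black bars. It lies 50 mm to the +y side of the lid's middle, halfway from hinge to free edge, and moves with the lid. z: outward normal (up once the lid is shut); y: along the label's length (the scan direction), parallel to the hinge; x: towards the hinge.
- lid_edge (a point): Point on the outer face of the lid, in the middle of its length, 90 mm from the hinge line and 7 mm from the free edge; a good place to push. Axes as label.
- scanner: Light grey pistol-grip barcode scanner, loose, 0.13 to 0.27 kg, starts nose down in the holster. Origin: centre of the window at its nose; z: from window to tail, the beam leaves along -z; y: the window's long side. Reads by itself when still (under 20 mm/s, 0.2 rad/s) for 1 s, 60 to 150 mm from the label, beam axis within 15 mm (x) and 20 mm (y) of the label's centre.
- scanner_grip (a point): Place to grip the scanner, on the barrel's axis 79 mm above the window, axes as scanner. From 45 to 100 mm (the tail) the barrel is 46 mm wide in y, 42 mm in x, flat-sided: grip it across y. The nose (0 to 22 mm) is rubber, 62 mm (y) by 44 mm (x). To read, z must be within 0.25 rad of the label's z and y within 0.3 rad of its y line (either way round).
- handle_end (a point): Free end of the scanner's handle, which sticks out from the barrel towards the scanner's -x, 30 mm wide, 36 mm thick: this point is 110 mm from the barrel's axis and 88 mm above the window. Axes as scanner.
- holster: Dark grey desk holster, fixed to the bench: base 110 mm (x) by 125 mm (y), 10 mm thick, with an open pocket 54 mm (x) by 72 mm (y) inside, its flared mouth (outer rim 72 by 90 mm) 52 mm above the bench. Origin: centre of its underside, z up. With the scanner home their axes agree (within the play of 5 mm each side) and its handle lies over the holster's -x side.
- pocket_floor (a point): Centre of the floor of the holster's pocket, 10 mm above the bench: the scanner's origin (window) stands here when home. Axes as holster.
- media_bottle: Amber reagent bottle with white cap, 60 mm across, 125 mm tall, standing loose; bystander. Origin: centre of its underside.
- well_plate: Lidded clear six-well culture plate, 86 mm (x) by 128 mm (y), 20 mm high, loose; bystander. Origin: centre of its underside.
- tip_box: Pipette-tip box with pale lid, 84 mm (x) by 124 mm (y), 72 mm high, loose; bystander. Origin: centre of its underside.
Things that resemble listed ones, but are neither listed nor needed, are in the scene too. What is shaped like the slide_box but blue or yellow is not meant.

How it is judged (in metres and radians):
On the way, in this order (a step that is already met when the one before it is completed fails the run):
1. the lid of the slide box is shut (value of joint slide_lid below 0.05 rad), for 0.2 s.
2. the scanner is held still for 1 s, aimed squarely at the middle of the label from 6 to 15 cm, window along the label, lid shut (value of joint slide_lid below 0.05 rad and x of label in the frame of scanner between -0.015 and 0.015 m and y of label in the frame of scanner between -0.02 and 0.02 m and z of label in the frame of scanner between -0.15 and -0.06 m and angle between the z axis of scanner and the z axis of label, either way round below 0.25 rad and angle between the y axis of scanner and the y axis of label, either way round below 0.3 rad and linear speed of scanner below 0.02 m/s and angular speed of scanner below 0.2 rad/s), for 1 s.
At the end, for the whole second after the job is handed in: The lid is shut (below 0.05 rad) and the scanner stands at rest nose down on the floor of the holster's pocket (origin within 12 mm sideways and less than 15 mm above the holster's origin, tilted less than 0.15 rad) (value of joint slide_lid below 0.05 rad and z of scanner in the frame of holster below 0.015 m and horizontal distance between scanner and holster below 0.012 m and angle between scanner's own z axis and vertical below 0.15 rad and linear speed of scanner below 0.02 m/s); the robot touches nothing.
It fails at once if the lid is slammed (closing faster than 3.5 rad/s) (velocity of joint slide_lid below -3.5 rad/s).
It fails at once if the scanner touches the slide box or its lid (contact force between scanner and slide_box above 1 N).
It fails at once if the scanner is dropped or tipped over (angle between scanner's own z axis and vertical above 1.2 rad).
It fails at once if the bottle, the well plate or the tip box is pushed more than 20 mm or knocked over (distance of any of media_bottle, well_plate, tip_box from where it was at the start of the episode above 0.02 m or angle between media_bottle's own z axis and vertical above 0.3 rad).
It also fails if it takes over 72 s, if anything falls off the work surface, if the arm or the gripper's body presses on something with over 40 N, if the wrist force passes 120 N, or if a joint passes its speed limit or range.

## Working session

There is one attempt and no reset: what is moved stays moved. The work goes in short steps, Python scripts to look and compute and a tool call to move; the robot and the scene stay as the last step left them, time stands still between calls to the robot, and variables do not carry over. Pictures are saved under pics/ and viewed, and the job is handed in when it is done.

Besides the shell and the picture viewer there is one more tool, called after "Request:" by a JSON object that holds its "op" and its "data". apply_moves: Moves the arm, as the interface text tells. Its arguments: {"type":"object","properties":{"commands":{"type":"array","items":{"type":"array","items":{"type":"array","items":{"type":"number"}}}},"gripper":{"type":"number"}},"required":["commands"]}

```bash
mkdir -p pics; cat > h.py <<'E'
import numpy as np, cv2
from workcell import readout, viewer, workorder, models
def pic(name,fn):
    im=viewer.get_image(name); cv2.imwrite('pics/'+fn,im['color'][:,:,::-1]); return im
def cam(im):
    h=im['color'].shape[0]; f=h/2/np.tan(np.radians(im['vertical_fov'])/2)
    K=np.array([[f,0,im['cx']],[0,f,im['cy']],[0,0,1.]]); return K,np.array(im['rvec'],float).ravel(),np.array(im['tvec'],float).ravel()
def proj(im,p):
    K,r,t=cam(im); return cv2.projectPoints(np.array(p,float).reshape(-1,1,3),r,t,K,None)[0].reshape(-1,2)
def ray(im,uv,z):
    K,r,t=cam(im); R=cv2.Rodrigues(r)[0]; c=-R.T@t; d=R.T@np.linalg.inv(K)@np.array([uv[0],uv[1],1.]); return c+d*(z-c[2])/d[2]
E
python3 - <<'E'
from h import *
o=readout.get_obs(); print({k:np.round(v,3) for k,v in o.items()})
for c in ['scene','top','wrist']:
    im=pic(c,c+'0.png'); print(c,im['vertical_fov'],np.round(im['rvec'],3),np.round(im['tvec'],1))
    for l in ['slide_box','label','lid_edge','scanner','scanner_grip','handle_end','holster','pocket_floor','media_bottle','well_plate','tip_box']:
        for d in models.place_of(c,l)[:3]: print(' ',l,np.round(d['position']),round(d['conf'],2),np.round(proj(im,d['position'])[0]))
E
```

```text
{'t': np.float64(0.0), 'qpos': array([-1.138,  0.424,  1.631, -0.   ,  1.089, -0.019]), 'qvel': array([-0.001,  0.001, -0.001, -0.001, -0.002,  0.   ]), 'joint_torque': array([-1.0000e-03, -5.4463e+01, -2.7367e+01,  6.4000e-02,  2.3000e-02,
       -0.0000e+00]), 'ee_pos': array([ 272.742, -562.016,  403.898]), 'orientation': array([ 1.971,  0.455, -1.972]), 'ft_force': array([-0.176,  0.293,  0.398]), 'moment': array([-0.061,  0.009, -0.035]), 'width': np.float64(87.423)}
scene 45.33827669297173 [ 2.074  1.027 -0.511] [-230.  -192.5 1696. ]
  slide_box [ 304. -300.   -1.] 0.86 [158. 217.]
  slide_box [ 459. -571.   -2.] 0.76 [ 90. 296.]
  slide_box [241. 314.  -2.] 0.76 [300. 137.]
  label [ 739. -151.   40.] 0.89 [291. 274.]
  label [227. 366.  39.] 0.82 [309. 122.]
  label [ 549. -105.   74.] 0.81 [259. 215.]
  lid_edge [ 538. -158.  114.] 0.98 [241. 210.]
  lid_edge [ 264. -310.   40.] 0.92 [147. 201.]
  lid_edge [ 691. -195.   38.] 0.82 [265. 271.]
  scanner [503. 152.   5.] 0.62 [316. 189.]
  scanner [ 549. -108.   72.] 0.37 [259. 216.]
  scanner_grip [497. 145.  86.] 0.81 [315.
[... 1040 characters left out ...]
 0.96 [183. 196.]
  holster [512. 453.   1.] 0.52 [ 83. 191.]
  pocket_floor [501. 152.  11.] 0.98 [182. 196.]
  media_bottle [ 552. -395.    3.] 0.88 [363. 182.]
  media_bottle [ 554. -110.   74.] 0.23 [270. 177.]
  well_plate [667.  16.  -4.] 0.66 [229. 143.]
  well_plate [ 541. -159.  118.] 0.56 [290. 180.]
  well_plate [397. 110.  95.] 0.18 [190. 232.]
  tip_box [513. 450.  -2.] 0.96 [ 85. 191.]
wrist 68.2547126066392 [-2.465  1.544  0.207] [-625.3  -32.6  391. ]
  slide_box [ 308. -301.    2.] 0.73 [75. 58.]
  label [ 299. -251.   38.] 0.86 [ 9. 37.]
  label [ 450. -514.   36.] 0.82 [283.  16.]
  lid_edge [ 420. -579.   39.] 0.74 [323.  70.]
  lid_edge [ 262. -308.   37.] 0.61 [51. 93.]
```

View pics/scene0.png

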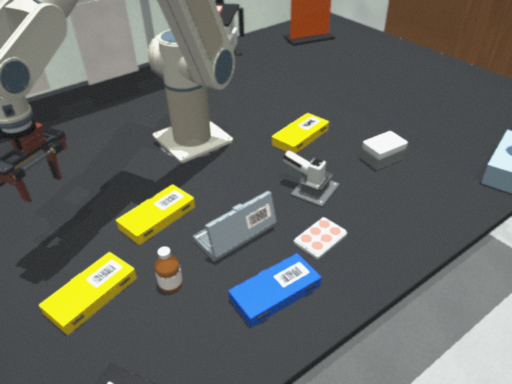

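View pics/top0.png

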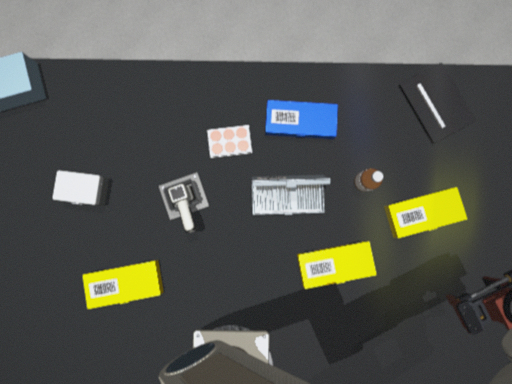

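```bash
python3 - <<'E'
import cv2
a=cv2.imread('pics/top0.png')[120:240,150:330]; b=cv2.imread('pics/scene0.png')[140:290,210:350]
cv2.imwrite('pics/ct.png',cv2.resize(a,None,fx=4.4,fy=4.4,interpolation=cv2.INTER_CUBIC)); cv2.imwrite('pics/cs.png',cv2.resize(b,None,fx=4,fy=4,interpolation=cv2.INTER_CUBIC))
E
```

```text
(no output)
```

View pics/ct.png

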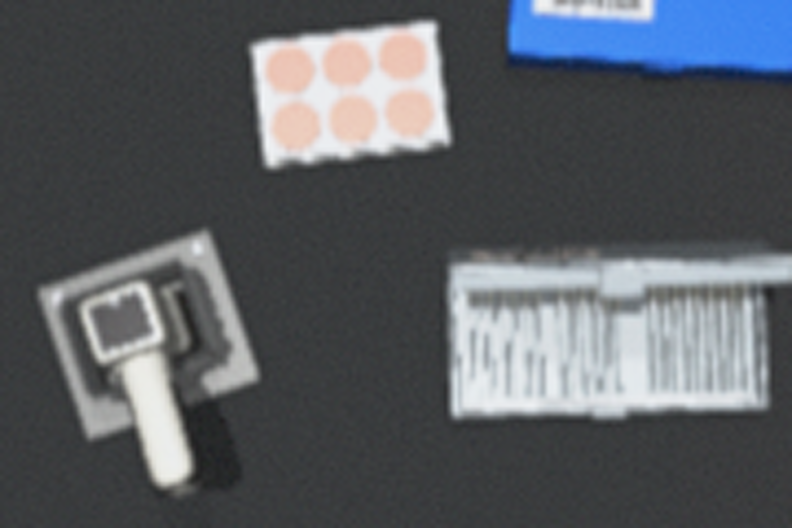

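View pics/cs.png

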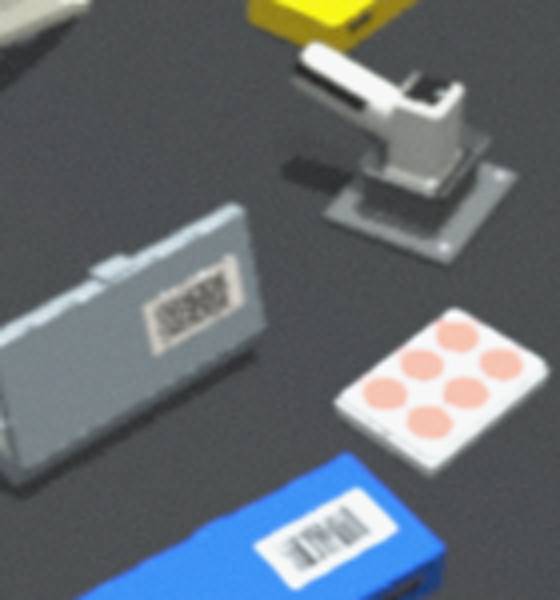

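The listed candidates for the slide box are:
- grey open box at top (288,197) / scene (240,228)
- blue box at top (302,119)
- yellow boxes at top (337,265), (427,213) and (122,285)

I choose the grey one, and the crop confirms an open lid and a row of slides. There is only one scanner and holster, at top (183,196). Next I refine the yaws.

```bash
python3 - <<'E'
from h import *
from scipy.spatial.transform import Rotation as R
o=readout.get_obs(); print(R.from_rotvec(o['orientation']).as_matrix().round(3))
im=viewer.get_image('top')
f=lambda u,v:(u/4.4+150-.5,v/4.4+120-.5)
print('box front'); 
for p in [(452,415),(768,408)]: print(ray(im,f(*p),24).round(1))
print('holster'); c=[ray(im,f(*p),10) for p in [(40,288),(210,230),(260,380),(88,440)]]
print(np.round(c,1),np.mean(c,0).round(1))
c=np.array(c)
for i in range(4):
    d=c[(i+1)%4]-c[i]; print(np.linalg.norm(d).round(1),np.arctan2(d[1],d[0]).round(3))
print('tail'); c=np.array([ray(im,f(*p),110) for p in [(82,300),(146,282),(162,346),(100,366)]]); print(c.round(1),c.mean(0).round(1))
print('handle end',ray(im,f(172,475),98+12))
s=viewer.get_image('scene'); g=lambda u,v:(u/4+210-.4,v/4+140-.4)
print('scene holster',[ray(s,g(*p),10).round(1) for p in [(517,178),(452,262),(327,212)]])
for _ in range(3):
  for c in ['scene','top']:
    viewer.get_image(c)
    for l in ['slide_box','label','lid_edge','scanner_grip','handle_end','pocket_floor','holster']:
      for d in models.place_of(c,l):
        p=d['position']
        if 380<p[0]<600 and -200<p[1]<200: print(c,l,np.round(p,1),round(d['conf'],2))
E
```

```text
[[-0.     0.437 -0.9  ]
 [-0.    -0.9   -0.437]
 [-1.     0.     0.   ]]
box front
[450.3 -59.5  24. ]
[ 458.1 -271.3   24. ]
holster
[[533.4 223.2  10. ]
 [575.1 108.2  10. ]
 [472.6  71.3  10. ]
 [430.3 186.9  10. ]] [502.8 147.4  10. ]
122.4 -1.223
108.9 -2.796
123.0 1.922
109.3 0.339
tail
[[515.6 170.6 110. ]
 [527.4 131.4 110. ]
 [487.8 120.3 110. ]
 [474.9 158.1 110. ]] [501.4 145.1 110. ]
handle end [408.67104223 111.77727517 110.        ]
scene holster [array([534. , 220.5,  10. ]), array([575.8, 111.3,  10. ]), array([473.1,  75.7,  10. ])]
scene slide_box [ 5.002e+02 -1.582e+02 -5.000e-01] 0.7
scene label [ 547.3 -109.4   73.4] 0.71
scene label [400.7 105.9  97.6] 0.19
scene lid_edge [ 540.5 -159.5  116.9] 0.83
scene scanner_grip [ 538.7 -159.6  114.4] 0.72
scene handle_end [396.  104.  100.9] 0.58
scene pocket_floor [498.2 151.1   8.7] 0.59
scene holster [499.9 150.1  -2.1] 0.64
top slide_box [ 504.3 -161.7    1.1] 0.85
top label [ 552.4 -103.4   76.6] 0.62
top lid_edge [ 546.3 -159.9  115.2] 0.74
top lid_edge [ 505.3 -163.2    1.5] 0.38
top scanner_grip [497.4 145.   90.6
[... 1075 characters left out ...]
[ 541.  -161.1  114.6] 0.9
scene scanner_grip [500.4 147.7  86.5] 0.74
scene scanner_grip [501.3 149.7   8.8] 0.62
scene handle_end [402.4 109.7 101.7] 0.95
scene pocket_floor [497.6 152.1   9.1] 0.61
scene holster [500.3 149.4  -5.5] 0.83
scene holster [ 538.7 -158.   116.8] 0.72
scene holster [ 546.9 -109.5   74.4] 0.57
top slide_box [ 499.4 -160.4    2.4] 0.67
top slide_box [ 552.5 -106.1   73.9] 0.38
top label [ 549.4 -107.8   72.5] 0.73
top lid_edge [ 545.5 -158.4  116.6] 0.59
top lid_edge [398.9 114.4  97.3] 0.19
top scanner_grip [499.  146.2  91.3] 0.63
top handle_end [398.4 111.7  94.6] 0.65
top pocket_floor [502.7 151.    9.7] 0.83
top holster [ 5.028e+02  1.505e+02 -2.000e-01] 0.81
```

Request:
{"op": "apply_moves", "data": {"commands": [[[0.04, 0.05, 0, -0.05], [0.08, 0.1, 0, -0.1], [0.12, 0.15, 0, -0.15], [0.16, 0.2, 0, -0.2], [0.2, 0.25, 0, -0.26], [0.24, 0.3, 0, -0.31], [0.28, 0.35, 0, -0.36], [0.322, 0.404, 0, -0.415]]], "gripper": 0}}

```text
t: 5.3
ee_pos: [585.8, -169.6, 404.9]
orientation: [2.204, 0.038, -2.203]
ft_force: [-0.1, 0.3, 0.2]
width: 11.3
```

Request:
{"op": "apply_moves", "data": {"commands": [[[0, 0, -0.03, 0], [0, 0, -0.06, 0], [0, 0, -0.09, 0], [0, 0, -0.112, 0], [0, 0, -0.112, 0]]]}}

```text
t: 5.92
ee_pos: [584.1, -171.2, 291.0]
orientation: [2.2, 0.042, -2.207]
ft_force: [-0.3, 0.4, 0.4]
width: 0.5
```

```bash
python3 - <<'E'
from h import *
o=readout.get_obs(); print({k:np.round(v,3) for k,v in o.items()})
im=pic('scene','s1.png');cv2.imwrite('pics/s1c.png',cv2.resize(im['color'][100:300,150:350,::-1],None,fx=3,fy=3))
im=pic('top','t1.png');cv2.imwrite('pics/t1c.png',cv2.resize(im['color'][100:260,200:400,::-1],None,fx=3,fy=3))
E
```

```text
{'t': np.float64(5.925), 'qpos': array([-0.305,  0.545,  1.736,  0.   ,  0.863,  1.229]), 'qvel': array([-0.002, -0.036, -0.026, -0.   ,  0.017, -0.002]), 'joint_torque': array([ 2.9000e-02, -5.4914e+01, -2.1635e+01,  2.9000e-02, -2.8800e-01,
        0.0000e+00]), 'ee_pos': array([ 584.053, -171.158,  291.02 ]), 'orientation': array([ 2.2  ,  0.042, -2.207]), 'ft_force': array([-0.292,  0.41 ,  0.408]), 'moment': array([0.002, 0.023, 0.001]), 'width': np.float64(0.462)}
```

View pics/s1c.png

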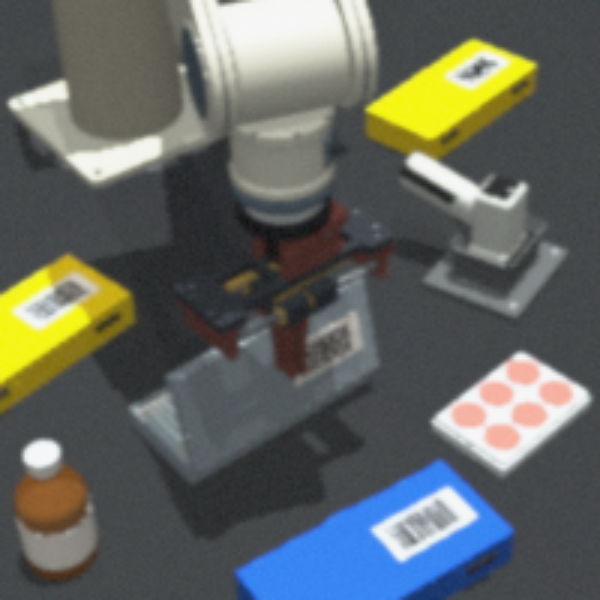

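View pics/t1c.png

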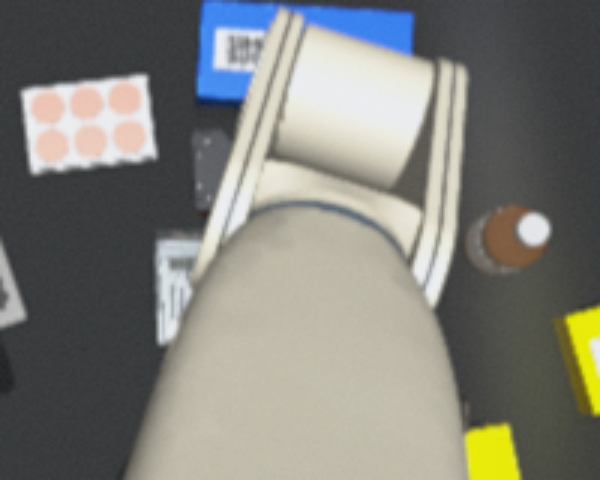

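Request:
{"op": "apply_moves", "data": {"commands": [[[-0.01, 0, 0, 0], [-0.02, 0, 0, 0], [-0.029, 0, 0, 0], [-0.038, 0, -0.001, 0], [-0.046, 0, -0.002, 0], [-0.053, 0, -0.004, 0], [-0.06, 0, -0.006, 0], [-0.067, 0, -0.01, 0]]]}}

```text
t: 7.02
ee_pos: [517.2, -171.4, 282.5]
orientation: [2.203, 0.041, -2.203]
ft_force: [0.2, -0.6, 1.2]
width: 0.4
```

```bash
python3 - <<'E'
from h import *
o=readout.get_obs(); print({k:np.round(v,3) for k,v in o.items() if k in('t','ee_pos','ft_force')})
im=pic('scene','s2.png');cv2.imwrite('pics/s2c.png',cv2.resize(im['color'][100:300,150:350,::-1],None,fx=3,fy=3))
E
```

```text
{'t': np.float64(7.025), 'ee_pos': array([ 517.242, -171.38 ,  282.535]), 'ft_force': array([ 0.152, -0.618,  1.177])}
```

View pics/s2c.png

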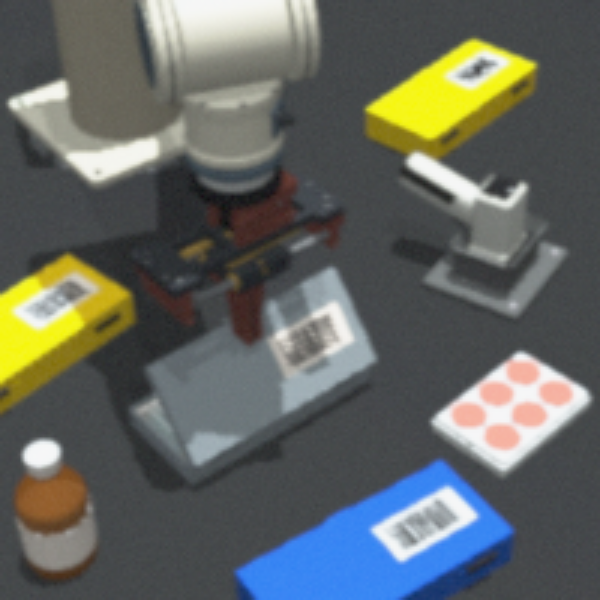

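Request:
{"op": "apply_moves", "data": {"commands": [[[-0.006, 0, -0.006, 0], [-0.013, 0, -0.012, 0], [-0.019, 0, -0.018, 0], [-0.025, 0, -0.025, 0], [-0.03, 0, -0.032, 0], [-0.034, 0, -0.039, 0], [-0.037, 0, -0.046, 0], [-0.039, 0, -0.053, 0]]]}}

```text
t: 8.07
ee_pos: [478.4, -171.3, 229.2]
orientation: [2.202, 0.041, -2.203]
ft_force: [0.1, -0.4, 0.7]
width: 0.2
```

Request:
{"op": "apply_moves", "data": {"commands": [[[-0.001, 0, -0.004, 0], [-0.001, 0, -0.006, 0], [-0.001, 0, -0.008, 0], [-0.001, 0, -0.009, 0]]]}}

```text
t: 8.57
ee_pos: [477.7, -171.3, 220.6]
orientation: [2.203, 0.041, -2.203]
ft_force: [-0.1, 0.3, -0.2]
width: 0.4
```

Request:
{"op": "apply_moves", "data": {"commands": [[[0, 0, -0.001, 0], [0, 0, -0.002, 0], [0, 0, -0.002, 0]]]}}

```text
t: 8.95
ee_pos: [477.7, -171.4, 220.1]
orientation: [2.203, 0.04, -2.202]
ft_force: [-4.4, 1.7, 19.1]
width: 0.4
```

Request:
{"op": "apply_moves", "data": {"commands": [[[0, 0, 0.02, 0], [0, 0, 0.06, 0], [0, 0.02, 0.11, 0.05], [0, 0.06, 0.16, 0.1], [0, 0.11, 0.18, 0.15], [0.005, 0.16, 0.18, 0.2], [0.01, 0.21, 0.18, 0.26], [0.015, 0.26, 0.18, 0.31]]], "gripper": 0.0878}}

```text
t: 9.95
ee_pos: [492.6, 90.3, 399.1]
orientation: [2.033, 0.358, -2.031]
ft_force: [0.9, 0.3, -0.7]
width: 76.9
```

```bash
python3 - <<'E'
from h import *
o=readout.get_obs(); print({k:np.round(v,3) for k,v in o.items() if k in('t','ee_pos','ft_force')})
im=pic('scene','s3.png');cv2.imwrite('pics/s3c.png',cv2.resize(im['color'][100:300,150:350,::-1],None,fx=3,fy=3))
for c in ['scene','top','wrist']:
    im=pic(c,c+'3.png')
    for l in ['slide_box','label','lid_edge','scanner_grip','handle_end','pocket_floor','holster']:
      for d in models.place_of(c,l):
        p=d['position']
        if 380<p[0]<600 and -250<p[1]<200: print(c,l,np.round(p,1),round(d['conf'],2),proj(im,p).round())
E
```

```text
{'t': np.float64(9.95), 'ee_pos': array([492.587,  90.317, 399.102]), 'ft_force': array([ 0.888,  0.313, -0.735])}
scene slide_box [ 501.5 -159.1    1.4] 0.56 [[235. 233.]]
scene label [ 499.3 -109.7   37.4] 0.74 [[248. 216.]]
scene lid_edge [ 456.  -166.4   38.1] 0.58 [[223. 216.]]
scene scanner_grip [499.7 145.7  87.3] 0.66 [[315. 168.]]
scene handle_end [398.  105.6 100.2] 0.91 [[284. 154.]]
scene pocket_floor [501.8 149.7  10.3] 0.97 [[315. 188.]]
scene holster [ 4.982e+02  1.465e+02 -4.000e-01] 0.76 [[314. 190.]]
scene holster [502.8 153.    9.5] 0.62 [[316. 188.]]
top slide_box [ 502.8 -159.4   -0.6] 0.79 [[285. 197.]]
top label [ 500.  -108.1   39.7] 0.83 [[269. 197.]]
top lid_edge [ 461.7 -161.3   41.1] 0.55 [[287. 210.]]
top pocket_floor [503.9 154.7   8.9] 0.65 [[181. 195.]]
top holster [505.1 147.4   2.4] 0.66 [[184. 195.]]
wrist slide_box [ 502.4 -162.9   -4.9] 0.83 [[418. 225.]]
wrist label [ 500.2 -107.3   33.6] 0.58 [[396. 224.]]
wrist lid_edge [ 462.7 -160.6   37.7] 0.78 [[420. 262.]]
wrist scanner_grip [399.2 112.7  99.6] 0.63 [[203. 262.]]
wrist scanner_grip [500.8 145.6  89.9] 0.59 [[203. 164.]]
wrist handle_end [400.9 113.9 102. ] 0.92 [[202. 262.]]
wrist handle_end [ 460.6 -164.5   36.4] 0.61 [[421. 264.]]
```

View pics/s3c.png

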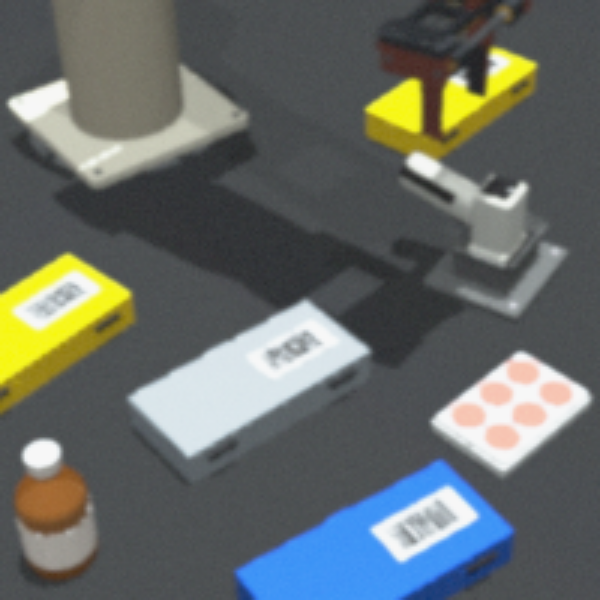

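View pics/wrist3.png

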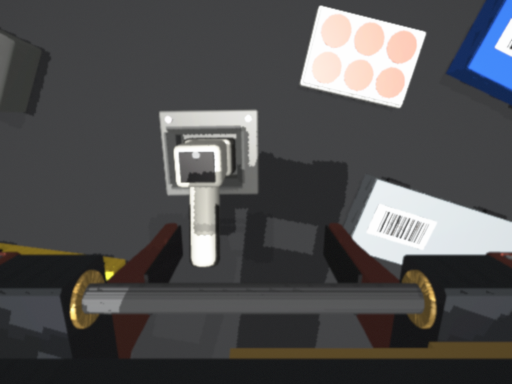

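```bash
python3 - <<'E'
from h import *
from scipy.spatial.transform import Rotation as R
o=readout.get_obs(); M=R.from_rotvec(o['orientation']).as_matrix(); print(M.round(3), np.arctan2(M[1,1],M[0,1]))
im=viewer.get_image('wrist'); 
cv2.imwrite('pics/w3c.png',cv2.resize(im['color'][90:280,130:290,::-1],None,fx=3.1,fy=3.1,interpolation=cv2.INTER_CUBIC))
c=np.array([ray(im,p,10) for p in [(160,111),(257,110),(259,194),(167,195)]]);print(c.round(1),c.mean(0))
for i in range(4):
    d=c[(i+1)%4]-c[i]; print(np.linalg.norm(d).round(1),np.arctan2(d[1],d[0]).round(3))
print(ray(im,(198,166.5),110))
E
```

```text
[[-0.    0.34 -0.94]
 [ 0.   -0.94 -0.34]
 [-1.   -0.    0.  ]] -1.2239124225761615
[[530.1 225.   10. ]
 [572.5 111.4  10. ]
 [471.5  71.5  10. ]
 [427.9 188.   10. ]] [500.52234801 148.97861345  10.        ]
121.3 -1.214
108.6 -2.766
124.3 1.929
108.7 0.348
[501.14016195 147.1824536  110.        ]
```

View pics/w3c.png

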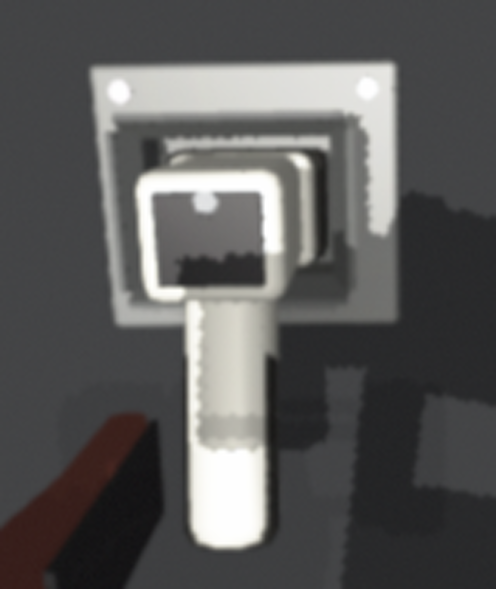

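Request:
{"op": "apply_moves", "data": {"commands": [[[0.004, 0.03, 0, 0], [0.008, 0.057, 0, 0], [0.008, 0.057, -0.03, 0], [0.008, 0.057, -0.06, 0], [0.008, 0.057, -0.09, 0], [0.008, 0.057, -0.12, 0], [0.008, 0.057, -0.147, 0], [0.008, 0.057, -0.147, 0]]]}}

```text
t: 12.25
ee_pos: [499.9, 145.5, 250.1]
orientation: [2.029, 0.356, -2.037]
ft_force: [-0.1, -0.1, 1.3]
width: 87.6
```

```bash
python3 - <<'E'
from h import *
o=readout.get_obs(); print({k:np.round(v,3) for k,v in o.items() if k in('t','ee_pos','ft_force')})
im=pic('scene','s4.png');cv2.imwrite('pics/s4c.png',cv2.resize(im['color'][90:240,220:420,::-1],None,fx=4,fy=4))
im=pic('wrist','w4.png')
E
```

```text
{'t': np.float64(12.25), 'ee_pos': array([499.947, 145.479, 250.089]), 'ft_force': array([-0.078, -0.113,  1.254])}
```

View pics/s4c.png

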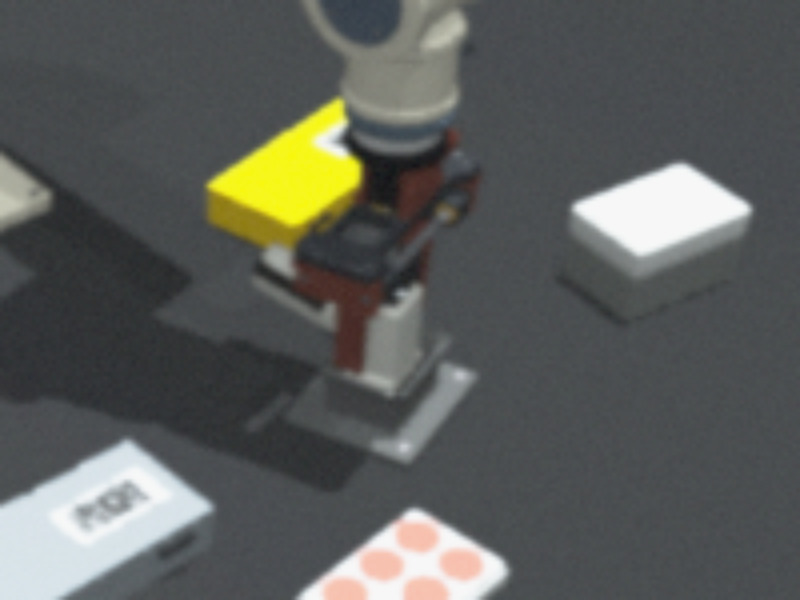

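View pics/w4.png

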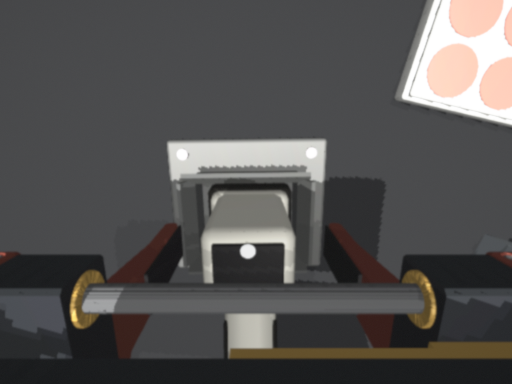

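Request:
{"op": "apply_moves", "data": {"commands": [[[0, 0, 0, 0], [0, 0, 0, 0], [0, 0, 0, 0], [0, 0, 0, 0], [0, 0, 0, 0], [0, 0, 0, 0], [0, 0, 0, 0], [0, 0, 0, 0]]], "gripper": 0.03}}

```text
t: 13.35
ee_pos: [500.8, 145.8, 251.8]
orientation: [2.034, 0.356, -2.033]
ft_force: [-0.3, 2.6, 4.6]
width: 46.4
```

Request:
{"op": "apply_moves", "data": {"commands": [[[0, 0, 0.015, 0], [0, 0, 0.03, 0], [0, 0, 0.05, 0], [0, 0, 0.07, 0], [0, 0, 0.09, 0], [0, 0, 0.11, 0], [0, 0, 0.128, 0], [0, 0, 0.128, 0]]]}}

```text
t: 14.35
ee_pos: [500.9, 145.6, 381.6]
orientation: [2.037, 0.356, -2.029]
ft_force: [-0.2, 0.6, -1.6]
width: 46.0
```

```bash
python3 - <<'E'
from h import *
o=readout.get_obs(); print({k:np.round(v,3) for k,v in o.items() if k in('t','ee_pos','ft_force','moment','width')})
im=pic('scene','s5.png');cv2.imwrite('pics/s5c.png',cv2.resize(im['color'][90:240,220:420,::-1],None,fx=4,fy=4))
for l in ['scanner','scanner_grip','handle_end']:
  print(l,[(np.round(d['position'],1),round(d['conf'],2)) for d in models.place_of('scene',l)[:3]])
E
```

```text
{'t': np.float64(14.35), 'ee_pos': array([500.89 , 145.585, 381.619]), 'ft_force': array([-0.194,  0.624, -1.564]), 'moment': array([ 0.04 , -0.058, -0.006]), 'width': np.float64(45.979)}
scanner [(array([505.8, 148.4, 137.6]), 0.71), (array([ 497.1, -111.3,   36.9]), 0.27)]
scanner_grip [(array([500.9, 144. , 215.2]), 0.93)]
handle_end [(array([397. , 107.3, 232. ]), 0.92), (array([ 5.005e+02,  1.488e+02, -4.000e-01]), 0.48)]
```

View pics/s5c.png

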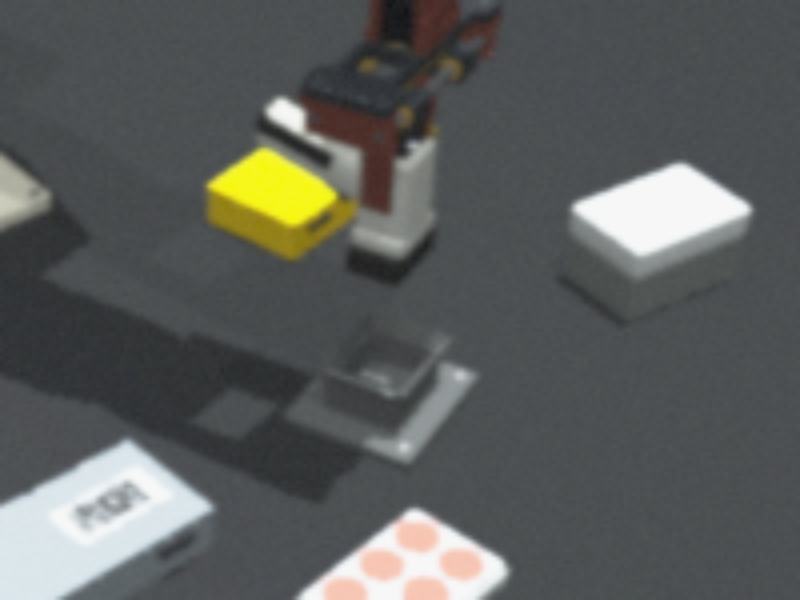

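Request:
{"op": "apply_moves", "data": {"commands": [[[0, -0.03, 0, -0.03], [0, -0.065, 0, -0.07], [0, -0.105, 0, -0.12], [0, -0.145, 0, -0.17], [0, -0.185, 0, -0.22], [0, -0.215, 0, -0.26], [0, -0.24, 0, -0.29], [0, -0.254, 0, -0.31]]]}}

```text
t: 15.55
ee_pos: [500.4, -109.4, 378.9]
orientation: [2.202, 0.039, -2.205]
ft_force: [0.9, 1.2, -1.4]
width: 45.6
```

Request:
{"op": "apply_moves", "data": {"commands": [[[0, 0, 0, 0], [0, 0, 0, 0], [0, 0, 0, 0]]]}}

```text
t: 15.92
ee_pos: [500.6, -107.6, 379.6]
orientation: [2.202, 0.042, -2.203]
ft_force: [0.3, -0.8, -1.9]
width: 46.1
```

```bash
python3 - <<'E'
from h import *
o=readout.get_obs(); print({k:np.round(v,3) for k,v in o.items() if k in('t','ee_pos','ft_force','orientation','width')})
im=pic('wrist','w6.png')
for c in ['scene','top']:
 im=pic(c,c+'6.png');
 if c=='scene':cv2.imwrite('pics/s6c.png',cv2.resize(im['color'][110:260,150:350,::-1],None,fx=4,fy=4))
 for l in ['scanner','scanner_grip','handle_end','label']:
  print(l,[(np.round(d['position'],1),round(d['conf'],2)) for d in models.place_of(c,l)[:6] if 350<d['position'][0]<600 and -220<d['position'][1]<50])
E
```

```text
{'t': np.float64(15.925), 'ee_pos': array([ 500.641, -107.618,  379.619]), 'orientation': array([ 2.202,  0.042, -2.203]), 'ft_force': array([ 0.324, -0.777, -1.946]), 'width': np.float64(46.056)}
scanner [(array([ 505.8, -104.7,  134.8]), 0.65)]
scanner_grip [(array([ 499.6, -108.5,  215.7]), 0.59)]
handle_end [(array([ 457.2, -161.7,   39.7]), 0.16)]
label [(array([ 498.8, -109.1,   35.7]), 0.96), (array([ 503.2, -157.2,    0.7]), 0.16)]
scanner [(array([ 498.5, -103.2,  137.3]), 0.52), (array([ 500.8, -159.7,    0.7]), 0.26)]
scanner_grip [(array([ 498.1, -106.7,  219. ]), 0.67)]
handle_end []
label [(array([ 500.3, -109.4,   36.6]), 0.79)]
```

View pics/s6c.png

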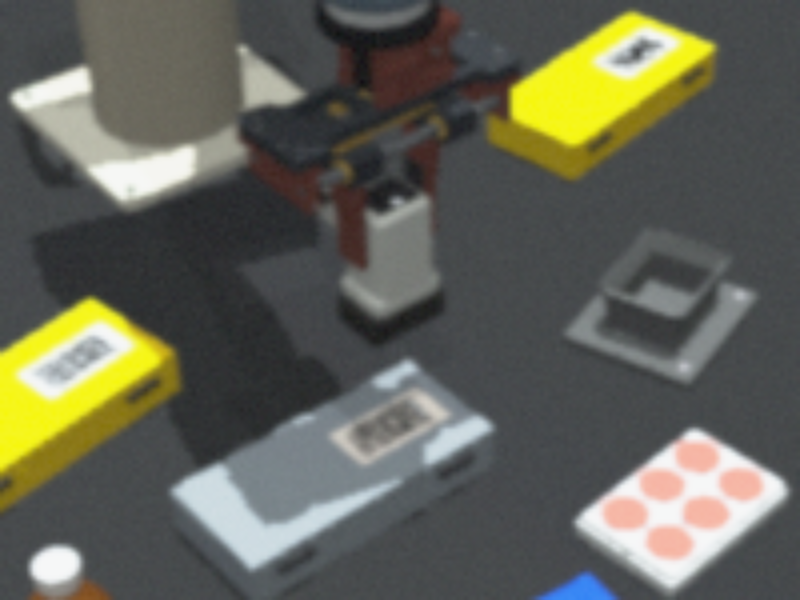

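View pics/w6.png

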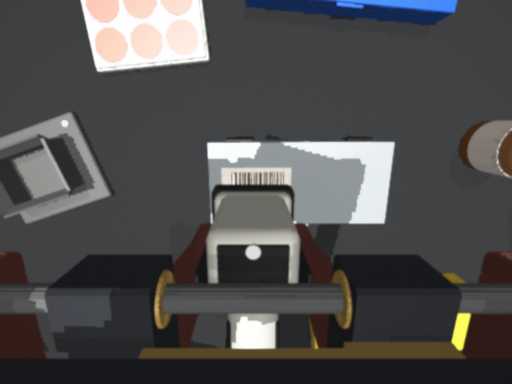

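```bash
python3 - <<'E'
from h import *
im=viewer.get_image('scene'); a=im['color'][:,:,::-1].copy(); a=cv2.resize(a,None,fx=4,fy=4,interpolation=cv2.INTER_CUBIC)
yaw=.037; o=np.array([500.6,-107.6,138]); Rz=np.array([[np.cos(yaw),-np.sin(yaw),0],[np.sin(yaw),np.cos(yaw),0],[0,0,1]])
def dr(hx,hy,z,col):
    p=np.array([[sx*hx,sy*hy,z] for sx,sy in [(1,1),(1,-1),(-1,-1),(-1,1)]],float)@Rz.T+o
    cv2.polylines(a,[np.int32((proj(im,p)+.5)*4)],True,col,1)
dr(22,31,0,(0,0,255));dr(22,31,22,(0,0,255));dr(21,23,100,(0,255,0)); dr(20,40,-100,(255,0,255)); 
cv2.imwrite('pics/ov.png',a[520:1020,700:1400])
E
```

```text
(no output)
```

View pics/ov.png

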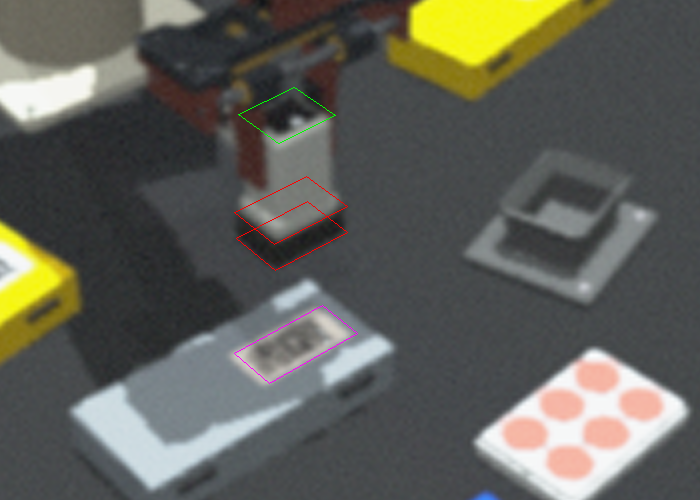

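The overlay of an upright scanner model and the label outline matches the picture within about 2 px, which is well inside the window. I hold still.

Request:
{"op": "apply_moves", "data": {"commands": [[[0, 0, 0, 0], [0, 0, 0, 0], [0, 0, 0, 0], [0, 0, 0, 0], [0, 0, 0, 0], [0, 0, 0, 0], [0, 0, 0, 0], [0, 0, 0, 0]]]}}

```text
t: 17.52
ee_pos: [500.6, -108.3, 379.7]
orientation: [2.203, 0.041, -2.203]
ft_force: [-0.3, 0.0, -1.4]
width: 45.9
```

Request:
{"op": "apply_moves", "data": {"commands": [[[0, 0, 0, 0], [0, 0, 0, 0], [0, 0, 0, 0], [0, 0, 0, 0], [0, 0, 0, 0], [0, 0, 0, 0], [0, 0, 0, 0], [0, 0, 0, 0]]]}}

```text
t: 18.52
ee_pos: [500.6, -108.4, 379.7]
orientation: [2.203, 0.041, -2.203]
ft_force: [0.8, -1.2, -1.1]
width: 45.8
```

Request:
{"op": "apply_moves", "data": {"commands": [[[0, 0.014, 0, 0.02], [0, 0.04, 0, 0.05], [0, 0.07, 0, 0.09], [0, 0.11, 0, 0.14], [0, 0.15, 0, 0.19], [0, 0.19, 0, 0.24], [0, 0.225, 0, 0.28], [0, 0.255, 0, 0.31]]]}}

```text
t: 19.52
ee_pos: [500.1, 148.7, 379.7]
orientation: [2.031, 0.359, -2.031]
ft_force: [0.4, -0.7, -1.6]
width: 45.6
```

Request:
{"op": "apply_moves", "data": {"commands": [[[0, 0, 0, 0], [0, 0, 0, 0]]]}}

```text
t: 19.77
ee_pos: [500.3, 146.7, 379.6]
orientation: [2.032, 0.356, -2.033]
ft_force: [-0.1, -0.9, -2.7]
width: 45.8
```

```bash
cat > ov.py <<'E'
from h import *
import sys
from scipy.spatial.transform import Rotation as R
o=readout.get_obs(); print({k:np.round(v,3) for k,v in o.items() if k in('t','ee_pos','ft_force','orientation','width')})
M=R.from_rotvec(o['orientation']).as_matrix(); yaw=np.arctan2(-M[1,2],-M[0,2]); print('yaw',yaw)
t=o['ee_pos']; w=np.array([t[0],t[1],t[2]-241.8])
H=np.array([501.,149,0])
def dr(a,im,org,yaw,hx,hy,z,col,s):
    Rz=R.from_euler('z',yaw).as_matrix()
    p=np.array([[sx*hx,sy*hy,z] for sx,sy in [(1,1),(1,-1),(-1,-1),(-1,1)]],float)@Rz.T+org
    cv2.polylines(a,[np.int32((proj(im,p)+.5)*s)],True,col,1)
for c,(x0,y0,x1,y1) in dict(scene=(230,100,400,240),top=(120,130,260,250)).items():
    im=viewer.get_image(c); a=cv2.resize(im['color'][:,:,::-1],None,fx=4,fy=4,interpolation=cv2.INTER_CUBIC)
    for z,hx,hy in [(10,55,62.5),(52,36,45),(0,55,62.5)]: dr(a,im,H,.345,hx,hy,z,(255,0,255),4)
    for z,hx,hy,k in [(0,22,31,(0,0,255)),(22,22,31,(0,0,255)),(100,21,23,(0,255,0))]: dr(a,im,w,yaw,hx,hy,z,k,4)
    cv2.imwrite(f'pics/{sys.argv[1]}_{c}.png',a[y0*4:y1*4,x0*4:x1*4])
E
python3 ov.py a7
```

```text
{'t': np.float64(19.775), 'ee_pos': array([500.294, 146.66 , 379.558]), 'orientation': array([ 2.032,  0.356, -2.033]), 'ft_force': array([-0.132, -0.904, -2.693]), 'width': np.float64(45.792)}
yaw 0.3474578622032074
```

View pics/a7_scene.png

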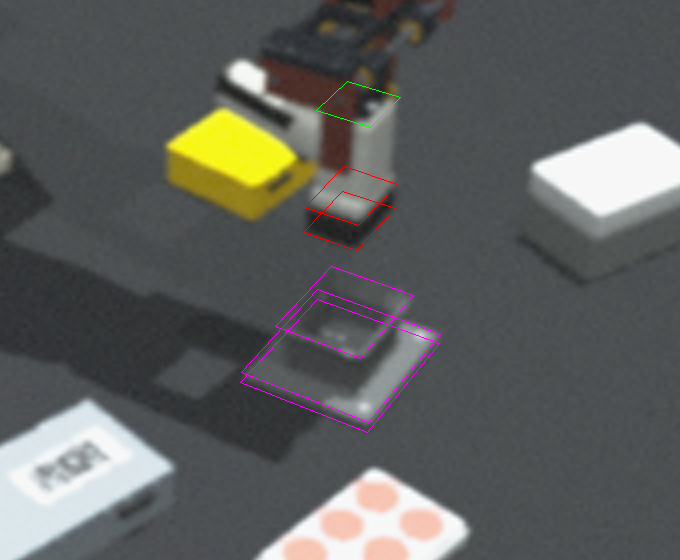

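View pics/a7_top.png

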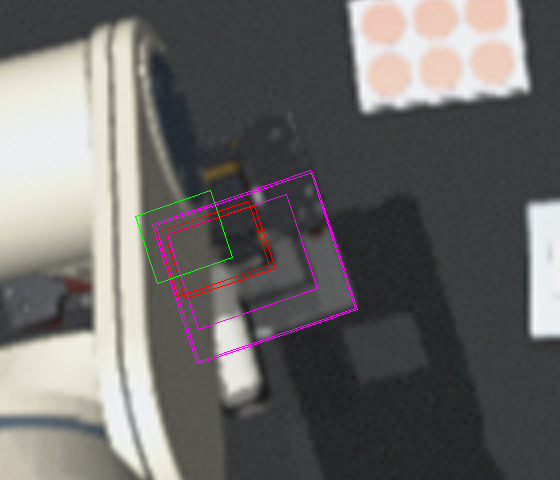

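Request:
{"op": "apply_moves", "data": {"commands": [[[0, 0.001, -0.02, 0], [0, 0.001, -0.045, 0], [0, 0.001, -0.07, 0], [0, 0.001, -0.08, 0], [0, 0.001, -0.088, 0], [0, 0.001, -0.096, 0], [0, 0.001, -0.104, 0], [0, 0.001, -0.11, 0]]]}}

```text
t: 20.88
ee_pos: [500.7, 147.7, 269.4]
orientation: [2.033, 0.356, -2.033]
ft_force: [-0.4, -0.4, -2.1]
width: 46.2
```

Request:
{"op": "apply_moves", "data": {"commands": [[[0, 0, -0.006, 0], [0, 0, -0.011, 0], [0, 0, -0.015, 0], [0, 0, -0.016, 0], [0, 0, -0.016, 0]]]}}

```text
t: 21.5
ee_pos: [500.7, 147.6, 253.7]
orientation: [2.033, 0.356, -2.033]
ft_force: [0.1, -0.2, -2.0]
width: 46.0
```

Request:
{"op": "apply_moves", "data": {"commands": [[[0, 0, -0.001, 0], [0, 0, -0.002, 0], [0, 0, -0.002, 0]]]}}

```text
t: 21.88
ee_pos: [500.7, 147.7, 251.9]
orientation: [2.033, 0.356, -2.033]
ft_force: [0.1, 0.6, 1.0]
width: 46.0
```

Floor contact: the force went from −2 N to +1 N at the original height. Releasing.

Request:
{"op": "apply_moves", "data": {"commands": [[[0, 0, 0, 0], [0, 0, 0, 0], [0, 0, 0, 0], [0, 0, 0, 0], [0, 0, 0, 0], [0, 0, 0, 0], [0, 0, 0, 0], [0, 0, 0, 0]]], "gripper": 0.0878}}

```text
t: 22.88
ee_pos: [500.6, 147.6, 251.7]
orientation: [2.033, 0.356, -2.033]
ft_force: [-0.2, 1.0, -0.0]
width: 87.9
```

Request:
{"op": "apply_moves", "data": {"commands": [[[0, 0, 0.01, 0], [0, 0, 0.03, 0], [0, 0, 0.06, 0], [0, 0, 0.1, 0], [0, 0, 0.14, 0], [-0.03, -0.03, 0.16, 0], [-0.06, -0.07, 0.16, 0], [-0.1, -0.11, 0.16, 0]]]}}

```text
t: 23.88
ee_pos: [399.8, 36.8, 412.7]
orientation: [2.035, 0.356, -2.03]
ft_force: [-0.6, -0.5, 0.3]
width: 88.1
```

Request:
{"op": "apply_moves", "data": {"commands": [[[0, -0.05, 0.02, 0], [0, -0.1, 0.04, 0], [0, -0.15, 0.04, 0], [0, -0.2, 0.04, 0], [0, -0.25, 0.04, 0], [0, -0.25, 0.04, 0]]]}}

```text
t: 24.62
ee_pos: [400.4, -214.8, 452.3]
orientation: [2.036, 0.351, -2.034]
ft_force: [-0.7, -0.1, 0.0]
width: 87.8
```

```bash
python3 - <<'E'
from h import *
o=readout.get_obs(); print({k:np.round(v,3) for k,v in o.items() if k in('t','ee_pos','ft_force','qvel','width')})
for c in ['scene','top']:
 im=pic(c,c+'9.png')
 for l in ['scanner','scanner_grip','handle_end','holster','label','lid_edge','media_bottle','well_plate','tip_box']:
  print(c,l,[(np.round(d['position'],1),round(d['conf'],2)) for d in models.place_of(c,l)[:2]])
 if c=='scene': cv2.imwrite('pics/s9c.png',cv2.resize(im['color'][130:300,190:360,::-1],None,fx=3.5,fy=3.5,interpolation=cv2.INTER_CUBIC))
E
```

```text
{'t': np.float64(24.625), 'qvel': array([ 0.06 , -0.017,  0.038,  0.02 ,  0.01 ,  0.041]), 'ee_pos': array([ 400.361, -214.831,  452.336]), 'ft_force': array([-0.695, -0.07 ,  0.013]), 'width': np.float64(87.841)}
scene scanner [(array([505.4, 150.9,   8.6]), 0.61)]
scene scanner_grip [(array([500.3, 148. ,  86.7]), 0.65)]
scene handle_end [(array([399.4, 103.8,  99.1]), 0.96), (array([669.3,  15.2,  -2.1]), 0.61)]
scene holster [(array([498.9, 151.7,  -2.3]), 0.66)]
scene label [(array([ 297. , -254.6,   37.6]), 0.97), (array([226.7, 363.5,  41.9]), 0.91)]
scene lid_edge [(array([ 689.1, -194.4,   40.7]), 0.95), (array([198.5, 308.2,  40.8]), 0.95)]
scene media_bottle [(array([ 555.5, -394.3,    2.2]), 0.66)]
scene well_plate [(array([668. ,  16. ,  -1.8]), 0.76)]
scene tip_box [(array([520.4, 446.7,  -1.5]), 0.74)]
top scanner [(array([500. , 150.8,   9.7]), 0.63)]
top scanner_grip [(array([498.5, 149. ,  91.9]), 0.59)]
top handle_end [(array([395.4, 112.6,  97. ]), 0.94)]
top holster [(array([502.2, 151.1,   7.1]), 0.69), (array([501.8, 152. ,   2.8]), 0.57)]
top label [(array([ 299.2, -254.5,   38.2]), 0.92), (array([ 448.7, -514.4,   37.6]), 0.9)]
top lid_edge [(array([ 696.5, -198.9,   39.3]), 0.97), (array([ 420.5, -583.3,   41.7]), 0.95)]
top media_bottle [(array([ 549., -394.,   -2.]), 0.57), (array([500.5, 151.8,   2.1]), 0.57)]
top well_plate [(array([668.4,  15.6,  -2.5]), 0.87)]
top tip_box [(array([513.7, 451.6,  -2.4]), 0.82)]
```

View pics/s9c.png

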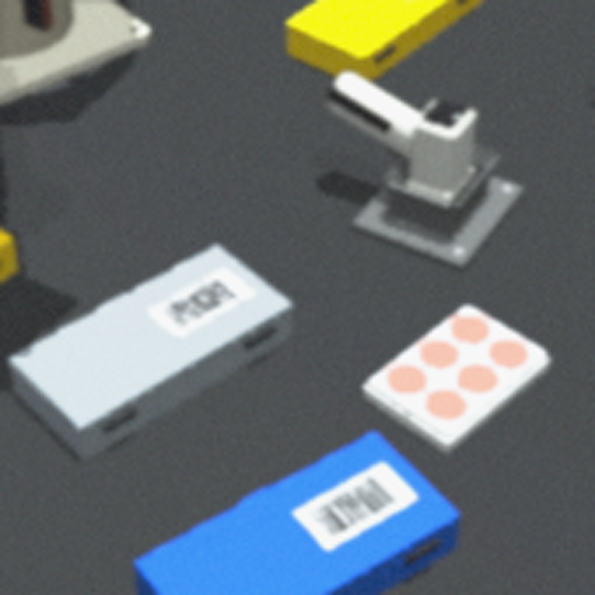

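View pics/top9.png

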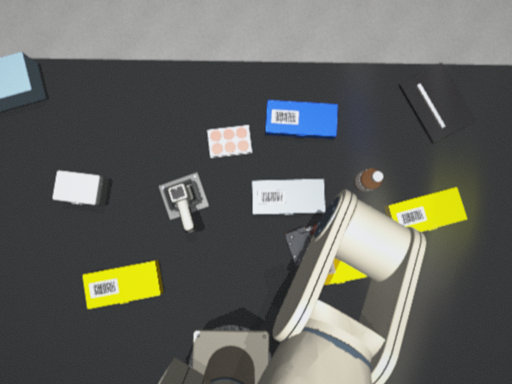

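The lid is flat at top (288,197), the scanner is home at top (180,195), and the bystanders have not moved. The arm is clear of everything.

```bash
python3 -c "
from workcell import workorder; print(workorder.close_job())"
```

```text
the job is handed in; nothing more can be done
None
```

The job is handed in, with all steps done by about 25 s of the 72 s allowed; no verdict came back.

- **Lid:** I pushed the grey box's lid shut slowly with the closed fingers. It ended in firm contact at about 19 N, and later pictures show it flat.
- **Scan:** I held the scanner upright about 10 cm above the label for more than 2 s. An overlay of the expected pose matched the picture to within about 2 mm.
- **Scanner return:** I lowered the scanner until the force showed it on the holster floor, at its original height, then released it and moved clear. The last pictures place it at about (500, 149), with the holster at (501, 150).
- **Bystanders:** The bottle, well plate and tip box are within the networks' few-millimetre noise of their starting positions.

No check failed. The networks gave the scanner's window position up to about 5 mm off along x in the scene view, but the top view and the overlay put it in line.

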